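# Clamp the jade blank in the swing-strap jig

### The job

The jade blank lies ready in the holding jig on the carver's bench. With a finger, push the steel clamp strap round until it meets its stop pin, so that its rubber foot stands over the blank, and then push the cam lever fully down to clamp the blank. Only push and pick up nothing: do not shift the blank in its seat, and leave the other things on the bench where they are.

Things in the scene. Friction and masses are not known exactly. Their poses are not given: they have to be found in the camera images.
- jig: The clamping jig, bolted down: a dark steel plate 100 (x) by 225 (y) by 12 mm. Origin: bench level, under the vertical stud the strap swings on; the plate runs from y = -70 to +155 mm. Its +y is where the strap's nose points when over the blank. Bare of the strap, nothing of the jig is above 28 mm but the stud and the stop pin.
- stop_pin (a point): Top of the steel stop pin, 12 mm across, 66 mm above the bench, at (20.5, 50) mm in the jig's frame. It touches the strap's +x side when the strap is fully over the blank.
- seat (a point): Centre of the top of the wooden seat (70 by 58 mm, 20 mm above the bench) on which the blank lies, 100 mm from the stud along the jig's +y. Two low aluminium fences, up to 28 mm above the bench, stand at its +x and +y sides.
- strap_swing (a joint): Angle of the strap about the stud, rad. 0: against the stop pin, nose along the jig's +y. It grows counter-clockwise seen from above (nose towards the jig's -x side), up to 1.85; found at 1.0 to 1.6. Stays where it is left; 0.15 N m to turn, about 2 N pushed 80 mm from the stud.
- nose (a point): On the clamp strap, mid-thickness (60 mm above the bench), 100 mm from the stud. The strap is a flat steel bar 28 mm wide, from 52 to 68 mm above the bench, 116 mm long from stud to nose tip and 42 mm the other way to the heel. Here the foot's spindle passes through; its end stands to 84 mm above the bench.
- cam_lever (a joint): Angle of the cam lever, rad. 0: released, handle 75 degrees above level, leaning away from the nose. Grows as it is pushed over and down, away from the nose; 1.25: fully down, 3 degrees above level, pointing away from the nose. Found at 0 to 0.25; swings round with the strap. Stays where it is left; 0.4 N m to turn, about 4.5 N pushed 90 mm from the pin. It draws the nose down some 6 mm.
- lever_pin (a point): Middle of the cam lever's pin: horizontal, across the strap, on the stud's axis 82 mm above the bench.
- lever_tip (a point): The end of the cam lever's handle, middle of its width and thickness, 117 mm from the pin. The handle is a flat steel bar, 22 mm wide (along the pin) and 10 mm thick, centred on the line from the pin to here.
- foot: The strap's rubber foot, a 19 mm wide button on the spindle 100 mm from the stud; its origin is the centre of its underside. 35 mm above the bench with the lever at 0 (3 mm clear of the blank), 4.5 mm lower per rad of lever; it gives by up to 6 mm (3 N per mm) when it presses on the blank.
- blank: The jade blank, a loose pale green slab 50 (x) by 42 (y) by 12 mm, 75 g, lying on the jig's wooden seat with its top 32 mm above the bench. Its origin is the centre of its underside. It must not be shifted.
- jade_ring: A loose pale jade ring lying flat, 52 mm across with an 18 mm hole, 9 mm high; origin under its centre. Leave it alone.
- polishing_stick: A loose stubby wooden polishing stick standing upright, 26 mm across, 60 mm high; origin under its centre. Leave it alone.
- burr_block: A loose wooden block 55 by 100 by 30 mm with upright burrs in it, 58 mm high in all; origin under its centre. Leave it alone.
- brush_pot: A loose white pot, 72 mm across and 90 mm high, with brushes standing out of it to 185 mm; origin under its centre. Leave it alone.
Mind the look-alikes: they are no part of the job. What is meant by the jig is not blue or green, and is the larger of those in its own colour.

How it is judged:
By the outcome, as a careful person would: the job done as asked, in the order asked, and still so for the second after the job is handed in, with the robot touching nothing.
It also fails if it takes over 48 s, if anything falls off the work surface, if the arm or the gripper's body presses on something with over 40 N, if the wrist force passes 120 N, or if a joint passes its speed limit or range.

### The arm

A 6-joint arm with a two-finger parallel gripper is mounted at the origin on the work surface. World frame = base frame: x ahead of the robot, y to its left, z up, the work surface at z = 0. Lengths are in mm, angles in degrees, forces in N, time in s.
With the tool pointing down it reaches from about 375 to 900 mm from the base axis. Payload 3.1 kg.
Tool frame: the origin (TCP) lies midway between the tips of the shut fingers; the grasp point (between the pads) lies 19 mm behind it; z points along the fingers, y is the line along which they close (so a half turn about z gives the same grasp; the last joint's range is limited). The gripper opens to 85 mm and grips with 20 to 120 N. Pads are 22 mm wide; open, the fingers measure 114 mm over their backs; the gripper's body (76 mm by 85 mm) begins 54 mm behind the grasp point. The pads swing forward as they close: fully open they stand 13 mm farther back than shut.
Start: joints at [-85.342, 30.224, 82.088, -0, 67.689, -10.227], TCP at [160.579, -603.996, 200.81] pointing down, gripper open.
Joint ranges: [-176.69, 176.69], [-43.24, 126.21], [12.49, 139.97], [-82, 262], [0, 151.66], [-163.58, 163.58]. Speed limits (degrees/s): [159.86, 159.86, 180, 180, 180, 180].

### API

Orientations are given as a 3x3 rotation matrix whose columns are the frame's x, y, z axes.
In Python, from station import state, vision, r gives the robot as it stands. The module is installed in compiled form; this text tells all that it offers.
- The arm moves only by the tool arm_command, never from a script. Its argument "motion" is text: rows parted by semicolons, each of 5 numbers parted by spaces: the shift along the tool's x, y, z in cm, then the turn about the tool's z in rad, then the opening, from 0 (shut) to 1 (fully open). In form: tx ty tz roll claw; .... A call has 1 to 12 rows; each row shifts and turns the commanded pose from where the row before left it, along the tool's axes as they then stand; what a row does not reach is not made up. A row lasts 1/8 s, in which the tool goes at most 62.5 mm and 10.7 degrees, less where a joint would pass 70% of its speed; a pose out of reach is approached as far as the arm can. A call with a gripper value outside its range is refused whole. The fingers move at their own pace and stop on an object; "force" is the grip in N (left out, the last holds). Time passes only in rows, so rows that do not move let the fingers close. It gives the time, the measured TCP pose, the force, the opening and the grip force at its end, in the units of the state.
- state(): the state, without advancing time (a new reading comes with each control period).
- vision.camera(name): name is "side" or "top" or "wrist"; returns a dict with "frame" (420x560x3 uint8, blue, green, red), "K" (3x3 intrinsics, pixels), "D" ([k1, k2, p1, p2, k3] as OpenCV has them; the pictures are not rectified), "camera_from_world" (4x4, takes a point from world to camera coordinates); the wrist camera has in their place "T_tool_cam" (4x4, takes a point from camera to tool coordinates, whose origin is the TCP and whose axes are the flange's). Camera axes: x right, y up, looking along -z (the intrinsics and any distortion apply to the point x, -y, -z); pixel columns grow to the right and rows downward; lengths in mm; the calibration is good to about 2 mm. A picture is of the moment at which its call begins: read the wrist's pose just before it. There is no depth.
- r.sign_off(): hands the job in; it is judged then, once.
Trained networks look in a picture, given as the dict that the camera call returned (one of the last four; its "shot" number tells which), for a name from the list of things; names that differ only in an ending like _2 or _b are one class to them, and where a whole thing is asked for, a point or a joint stands for the part that bears it (a point fixed in the world has none). Each returns a list of dicts, best first, with "score" (0 to 1); they miss things now and then, are a little off and sometimes report something else, mostly with a low value. They report only what shows in the picture. A call takes as long as a camera call. They do not tell look-alikes from the thing itself.
- vision.silhouettes(thing, picture): "pixels" (420x560 bool, what is visible of it) and "pixel" ([column, row] in pixels, amid what is visible of it).
The state is a dict: "clock": time; "joints": joint angles; "joint_vel": joint speeds; "tau": joint torques, N m; "tcp_pos": TCP position; "eef_rot": TCP orientation; "ft_force": force on the tool from outside, world axes, zero at the start; "ft_torque": the same for the moment, N m; "finger_gap": finger opening in mm; "gripper_force": force on a finger pad.
Only numpy, scipy, OpenCV 4.12 (cv2) and the standard library are available. Lean on these libraries where they do the work, as an engineer would, in place of code of your own. Each camera call takes 0.05 s, during which the arm holds its last target. There are 200 camera calls.

## Working session

There is one attempt and no reset: what is moved stays moved. The work goes in short steps, Python scripts to look and compute and a tool call to move; the robot and the scene stay as the last step left them, time stands still between calls to the robot, and variables do not carry over. Pictures are saved under pics/ and viewed, at most 10 in all, crops included, and the job is handed in when it is done.

Besides the shell and the picture viewer there is one more tool, called in YAML: its name, and indented under it one key for each argument. arm_command: Moves the arm, as the interface text tells. Its arguments: {"type":"object","properties":{"motion":{"type":"string"},"force":{"type":"number"}},"required":["motion"]}

```bash
mkdir -p pics; cat > h.py <<'E'
import numpy as np, cv2
from station import state, vision, r
def proj(c,P):
    P=np.atleast_2d(np.array(P,float)); T=np.array(c["camera_from_world"])
    q=P@T[:3,:3].T+T[:3,3]; q=q*[1,-1,-1]
    return cv2.projectPoints(q,np.zeros(3),np.zeros(3),np.array(c["K"]),np.array(c["D"],float))[0].reshape(-1,2)
def ray(c,px,z):
    u=cv2.undistortPoints(np.array([[px]],float),np.array(c["K"]),np.array(c["D"],float))[0,0]
    T=np.array(c["camera_from_world"]); R=T[:3,:3]; o=-R.T@T[:3,3]
    d=R.T@np.array([u[0],-u[1],-1]); return o+d*(z-o[2])/d[2]
E
python3 - <<'E'
from h import *
s=state(); print(s["clock"],s["tcp_pos"],s["eef_rot"],s["ft_force"])
for n in ("top","side"):
    c=vision.camera(n); cv2.imwrite(f"pics/{n}1.png",c["frame"])
    for t in ("jig","blank","nose","lever_tip","jade_ring","polishing_stick","burr_block","brush_pot"):
        for d in vision.silhouettes(t,c): print(n,t,round(d["score"],2),d["pixel"],d["pixels"].sum(),ray(c,d["pixel"],30).round())
E
```

```text
0.0 [ 160.51739862 -603.23086259  199.83302357] [[ 9.66450543e-01  2.56852725e-01 -1.59201633e-04]
 [ 2.56852464e-01 -9.66448223e-01  2.15493498e-03]
 [ 3.99640788e-04 -2.12352942e-03 -9.99997665e-01]] [-0.18186903  0.16285557  0.5655554 ]
top jig 0.94 [406.2, 260.9] 1965 [ 473. -208.   30.]
top jig 0.9 [401.3, 123.2] 2073 [ 801. -210.   30.]
top jig 0.69 [310.6, 222.0] 4185 [563.   7.  30.]
top jig 0.62 [224.2, 346.7] 4663 [284. 199.  30.]
top blank 0.79 [275.9, 227.5] 415 [550.  86.  30.]
top blank 0.71 [316.8, 224.1] 1031 [558.  -8.  30.]
top nose 0.76 [215.4, 347.0] 757 [283. 218.  30.]
top nose 0.7 [393.7, 118.9] 362 [ 812. -193.   30.]
top nose 0.68 [403.0, 264.9] 274 [ 464. -201.   30.]
top nose 0.39 [315.3, 224.6] 1025 [557.  -4.  30.]
top lever_tip 0.78 [322.7, 196.4] 316 [623. -22.  30.]
top lever_tip 0.56 [420.6, 105.5] 223 [ 845. -258.   30.]
top lever_tip 0.45 [435.3, 252.6] 171 [ 492. -274.   30.]
top jade_ring 0.81 [387.0, 182.0] 327 [ 657. -171.   30.]
top polishing_stick 0.5 [288.5, 292.6] 100 [403.  57.  30.]
top burr_block 0.58 [317.2, 165.2] 1062 [698. -10.  30.]

[... 350 characters left out ...]
 [ 816. -207.   30.]
side nose 0.57 [368.2, 196.6] 150 [ 471. -218.   30.]
side nose 0.57 [339.3, 347.0] 637 [281. 203.  30.]
side lever_tip 0.93 [294.2, 195.9] 376 [635. -87.  30.]
side lever_tip 0.62 [349.3, 300.5] 344 [329.  91.  30.]
side lever_tip 0.5 [372.1, 167.9] 117 [ 523. -323.   30.]
side lever_tip 0.47 [281.1, 123.5] 140 [ 859. -307.   30.]
side lever_tip 0.3 [254.5, 297.8] 1345 [509. 228.  30.]
side jade_ring 0.7 [310.2, 180.1] 189 [ 636. -165.   30.]
side polishing_stick 0.45 [330.6, 274.5] 186 [405.  60.  30.]
side burr_block 0.83 [259.2, 203.0] 823 [694.  -5.  30.]
side brush_pot 0.91 [256.2, 296.0] 1354 [509. 222.  30.]
side brush_pot 0.33 [293.6, 197.3] 372 [633. -82.  30.]
```

```bash
python3 - <<'E'
import cv2
a=cv2.imread("pics/top1.png")[90:390,180:460]; b=cv2.imread("pics/side1.png")[100:400,200:420]
cv2.imwrite("pics/top1c.png",cv2.resize(a,None,fx=2,fy=2)); cv2.imwrite("pics/side1c.png",cv2.resize(b,None,fx=2,fy=2))
E
```

```text
(no output)
```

View pics/top1c.png

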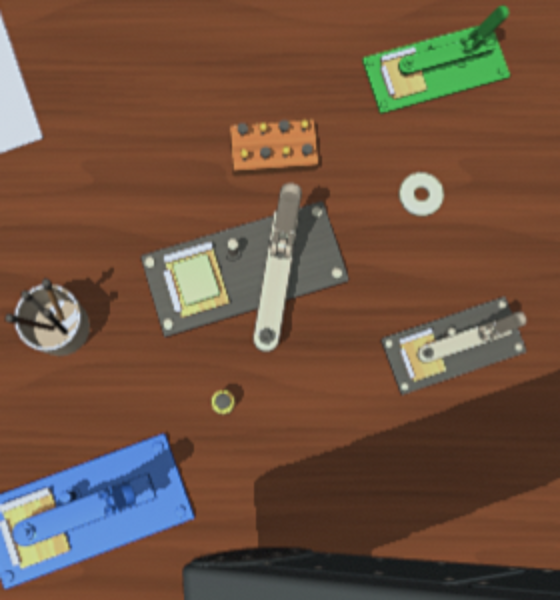

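View pics/side1c.png

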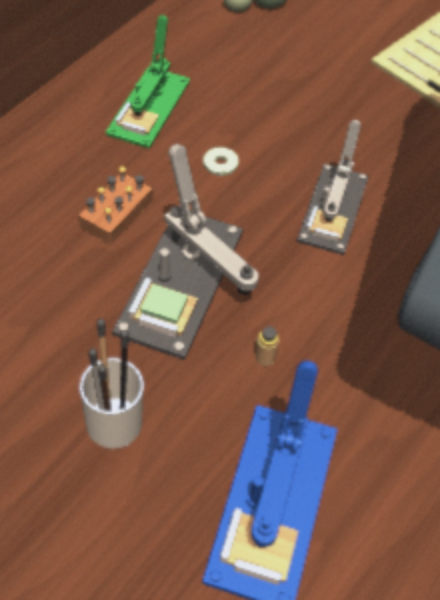

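The large dark jig is in the middle. The green and blue jigs and the small grey one are look-alikes. The strap is swung out, its nose at top-view pixel (313,258), the stop pin is at (296,211) and the lever is up with its tip at (325,184). Next I fit the pose.

```bash
cat >> h.py <<'E'
def pts(p):
    x,y,a,s,l=p; c=lambda a:np.array([[np.cos(a),-np.sin(a)],[np.sin(a),np.cos(a)]])
    W=lambda q,z,t=0:np.r_[np.array([x,y])+c(a+t)@np.array(q,float),z]
    e=np.deg2rad(75)-l
    return dict(pp=W((50,155),12),pm=W((50,-70),12),mm=W((-50,-70),12),mp=W((-50,155),12),pin=W((20.5,50),66),
      nose=W((0,100),84,s),tip=W((0,-117*np.cos(e)),82+117*np.sin(e),s),stud=W((0,0),82),blank=W((0,100),32),seat=W((0,100),20))
E
python3 - <<'E'
from h import *
from scipy.optimize import least_squares
T=vision.camera("top");S=vision.camera("side")
f=lambda u,o:{k:(v[0]/2+o[0],v[1]/2+o[1]) for k,v in u.items()}
ot=f(dict(pp=(143,255),pm=(318,203),mm=(347,280),mp=(165,335),pin=(232,242),nose=(266,337),tip=(291,188)),(180,90))
os=f(dict(pp=(117,333),mp=(184,354),mm=(243,232),pin=(165,252),nose=(250,273),tip=(177,147)),(200,100))
def res(p):
    P=pts(p); return np.concatenate([(proj(c,[P[k] for k in o])-np.array(list(o.values()))).ravel() for c,o in((T,ot),(S,os))])
m=least_squares(res,[560,0,0.3,1.2,0.1],loss="soft_l1"); print(m.x.round(3)); print(res(m.x).reshape(-1,2).round(1).tolist())
for k,v in pts(m.x).items(): print(k,v.round())
np.save("p.npy",m.x)
for t,h in(("brush_pot",45),("polishing_stick",30),("burr_block",30),("jade_ring",5)):
  for c in(T,S):
    d=vision.silhouettes(t,c)
    if d: print(t,ray(c,d[0]["pixel"],h).round())
E
```

```text
[ 5.72148e+02 -1.40620e+01  2.93000e-01  1.10700e+00  7.30000e-02]
[[-1.9, 0.9], [2.3, -0.5], [1.1, 1.1], [-1.0, 1.7], [0.0, 1.9], [0.1, -0.1], [0.1, 0.8], [-3.0, -1.2], [0.0, 1.2], [-0.1, -2.1], [-0.6, -0.2], [-1.5, -3.3], [-1.0, -0.7]]
pp [575. 149.  12.]
pm [640. -67.  12.]
mm [544. -96.  12.]
mp [480. 120.  12.]
pin [577.  40.  66.]
nose [474.   3.  84.]
tip [610. -21. 193.]
stud [572. -14.  82.]
blank [543.  82.  32.]
seat [543.  82.  20.]
brush_pot [503. 252.  45.]
polishing_stick [400.  54.  30.]
polishing_stick [408.  63.  30.]
burr_block [699.  -7.  30.]
burr_block [706. -19.  30.]
jade_ring [ 660. -178.    5.]
jade_ring [ 651. -186.    5.]
```

arm_command:
  motion: "2 -2 0 0 0;4 -3.9 0 0 0;4 -3.9 0 0 0;4 -3.9 0 0 0;4 -3.9 0 0 0;4 -3.9 0 0 0;4 -3.9 0 0 0;4 -3.9 0 0 0;4 -3.9 0 0 0;4 -3.9 0 0 0;4 -3.9 0 0 0;2 -2 0 0 0"

```text
clock: 2.9
tcp_pos: [476.5, -73.0, 201.1]
eef_rot: [[0.966, 0.26, 0.001], [0.26, -0.966, -0.0], [0.001, 0.0, -1.0]]
ft_force: [0.9, -0.7, 0.5]
finger_gap: 0.0
gripper_force: 0.0
```

```bash
python3 - <<'E'
from h import *
s=state(); print(s["clock"],s["tcp_pos"].round(1) if hasattr(s["tcp_pos"],'round') else s["tcp_pos"],s["finger_gap"],s["ft_force"])
w=vision.camera("wrist"); print(w["T_tool_cam"])
M=np.eye(4);M[:3,:3]=s["eef_rot"];M[:3,3]=s["tcp_pos"]
w["camera_from_world"]=np.linalg.inv(M@np.array(w["T_tool_cam"]))
f=w["frame"].copy()
for k,v in zip(pts(np.load("p.npy")),proj(w,list(pts(np.load("p.npy")).values()))):
    print(k,v.round()); 
    if abs(v).max()<2000: cv2.circle(f,tuple(int(i) for i in v),4,(0,0,255),1)
cv2.imwrite("pics/w1.png",f)
E
```

```text
2.9 [476.5 -73.  201.1] 0.038978167063143415 [ 0.87413006 -0.73572521  0.45410258]
[[ 3.14790042e-04  9.62362472e-01  2.71768970e-01  6.85850970e+01]
 [ 9.99999937e-01 -3.47477803e-04  7.21553148e-05 -1.00908369e+00]
 [ 1.63873252e-04  2.71768930e-01 -9.62362521e-01 -1.73112116e+02]
 [ 0.00000000e+00  0.00000000e+00  0.00000000e+00  1.00000000e+00]]
pp [98. 40.]
pm [313.  33.]
mm [313. 131.]
mp [114. 138.]
pin [186.  57.]
nose [199. 180.]
tip [247. -30.]
stud [241.  77.]
blank [149.  87.]
seat [154.  88.]
```

View pics/w1.png

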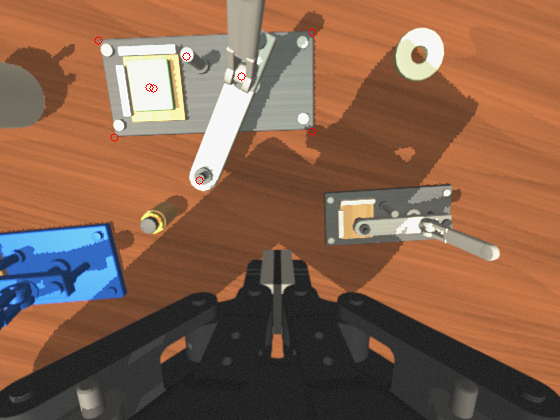

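The fitted points fall on the jig in the wrist picture: stud (241,77), pin (186,56), nose (203,175), which is about 5 px off. I turn the tool to match the jig and descend behind the strap.

arm_command:
  motion: "0 0 3 -0.03 0;0 0 5 0 0;0 0 5 0 0;0 0 2.5 0 0;0.7 -1.4 0 0 0;0.6 -1.4 0 0 0;0 0 0 0 0"

```text
clock: 3.82
tcp_pos: [480.6, -43.6, 47.2]
eef_rot: [[0.958, 0.288, 0.002], [0.288, -0.958, -0.001], [0.002, 0.001, -1.0]]
ft_force: [0.3, 0.0, 0.0]
finger_gap: 0.0
gripper_force: 0.0
```

arm_command:
  motion: "0.3 -1.3 0 0 0;0.35 -0.8 0 0 0;0.35 -0.8 0 0 0;0.5 -0.7 0 0 0;0.5 -0.7 0 0 0;0.6 -0.6 0 0 0;0.6 -0.6 0 0 0;0.75 -0.45 0 0 0;0.75 -0.45 0 0 0;0.6 -0.25 0 0 0;0 0 0 0 0"

```text
clock: 5.2
tcp_pos: [512.8, 34.2, 45.8]
eef_rot: [[0.958, 0.286, 0.002], [0.286, -0.958, -0.0], [0.001, 0.001, -1.0]]
ft_force: [-0.5, -0.5, 0.4]
finger_gap: -0.1
gripper_force: 0.0
```

```bash
python3 - <<'E'
from h import *
s=state();print(s["ft_force"])
w=vision.camera("wrist"); M=np.eye(4);M[:3,:3]=s["eef_rot"];M[:3,3]=s["tcp_pos"]
t=vision.camera("top")
cv2.imwrite("pics/w2.png",np.hstack([cv2.resize(w["frame"],(400,300)),cv2.resize(t["frame"][150:285,220:400],(400,300))]))
E
```

```text
[-0.52230228 -0.5461495   0.38991555]
```

View pics/w2.png

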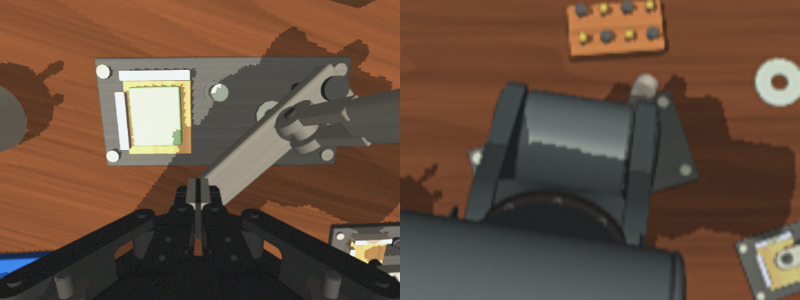

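```bash
python3 - <<'E'
from h import *
s=state(); w=vision.camera("wrist"); M=np.eye(4);M[:3,:3]=s["eef_rot"];M[:3,3]=s["tcp_pos"]
w["camera_from_world"]=np.linalg.inv(M@np.array(w["T_tool_cam"]))
p=np.load("p.npy"); f=cv2.resize(w["frame"],(800,600))
for a,col in((0.25,(0,0,255)),(0.6,(0,255,0)),(0.9,(255,0,0))):
    h=p[2]+a; R=np.array([[np.cos(h),-np.sin(h)],[np.sin(h),np.cos(h)]])
    q=[np.r_[p[:2]+R@np.array(v,float),68] for v in((-14,-42),(14,-42),(14,110),(-14,110))]
    cv2.polylines(f,[(proj(w,q)*800/560).astype(int)],True,col,2)
for v in proj(w,[pts(p)[k] for k in("pp","pm","mp","pin","blank")]): cv2.circle(f,tuple(int(i*800/560) for i in v),5,(0,255,255),2)
print(proj(w,s["tcp_pos"])*800/560)
cv2.imwrite("pics/w3.png",f)
E
```

```text
[[398.10699801 347.6657131 ]]
```

View pics/w3.png

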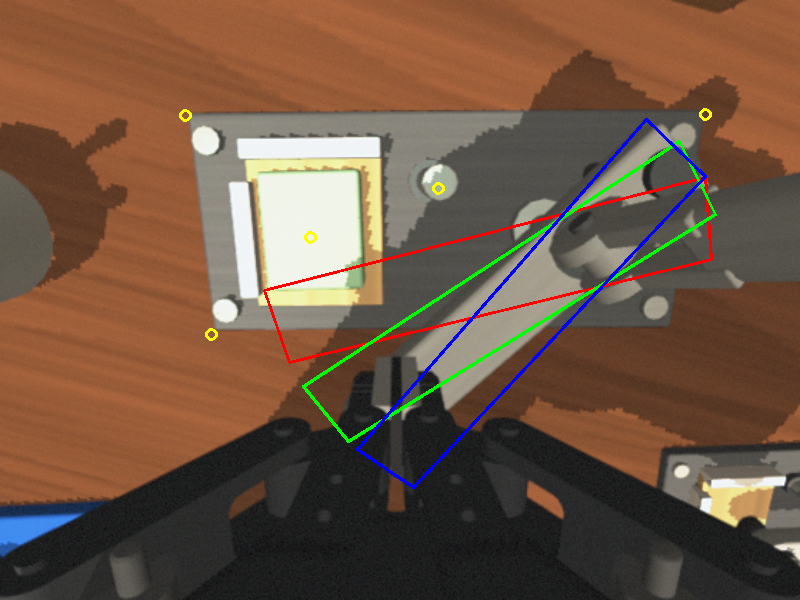

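```bash
python3 - <<'E'
from h import *
s=state(); print(s["clock"],s["tcp_pos"],s["ft_force"])
c=vision.camera("side"); p=np.load("p.npy")
f=cv2.resize(c["frame"][170:290,230:390],(800,600),interpolation=cv2.INTER_CUBIC)
m=lambda v:((np.array(v)-[230,170])*5).astype(int)
for v in proj(c,[s["tcp_pos"],pts(p)["stud"],pts(p)["pin"]]): cv2.circle(f,tuple(int(i) for i in m(v)),6,(0,255,255),2)
for a,col in((0.25,(0,0,255)),(0.7,(0,255,0))):
    h=p[2]+a; R=np.array([[np.cos(h),-np.sin(h)],[np.sin(h),np.cos(h)]])
    q=[np.r_[p[:2]+R@np.array(v,float),68] for v in((-14,-42),(14,-42),(14,110),(-14,110))]
    cv2.polylines(f,[m(proj(c,q))],True,col,1)
cv2.imwrite("pics/s2.png",f)
E
```

```text
5.35 [511.50478479  33.91629454  45.70476548] [-0.45733543  1.31880654  1.01447077]
```

View pics/s2.png

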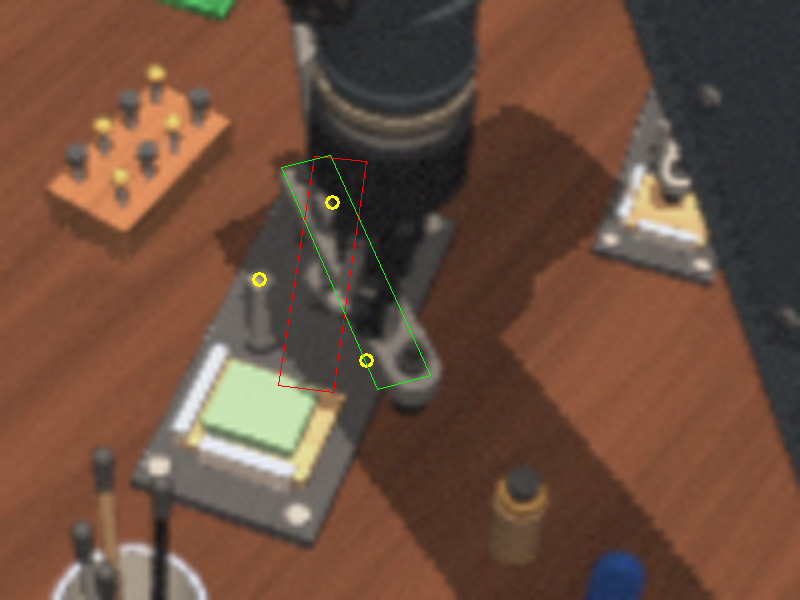

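The finger appears at the strap's leading side, which I did not expect. The strap is only at about 0.8 rad. I lift clear and look again.

arm_command:
  motion: "0 0 -3 0 0;0 0 -5 0 0;0 0 -5 0 0;-3 0 -2 0 0;-4 0 0 0 0;0 0 0 0 0"

```text
clock: 6.15
tcp_pos: [440.9, 14.1, 195.8]
eef_rot: [[0.959, 0.284, -0.003], [0.284, -0.959, 0.001], [-0.003, -0.001, -1.0]]
ft_force: [0.8, 0.3, -0.1]
finger_gap: 0.2
gripper_force: 0.0
```

```bash
python3 - <<'E'
from h import *
s=state(); w=vision.camera("wrist"); M=np.eye(4);M[:3,:3]=s["eef_rot"];M[:3,3]=s["tcp_pos"]
w["camera_from_world"]=np.linalg.inv(M@np.array(w["T_tool_cam"]))
p=np.load("p.npy"); f=cv2.resize(w["frame"],(800,600)); k=800/560
for a,col in((0.7,(0,255,0)),(0.9,(255,0,0))):
    h=p[2]+a; R=np.array([[np.cos(h),-np.sin(h)],[np.sin(h),np.cos(h)]])
    q=[np.r_[p[:2]+R@np.array(v,float),68] for v in((-14,-42),(14,-42),(14,110),(-14,110))]
    cv2.polylines(f,[(proj(w,q)*k).astype(int)],True,col,1)
for v in proj(w,[pts(p)[n] for n in("pp","pm","mm","mp","pin","blank","stud")]): cv2.circle(f,tuple(int(i*k) for i in v),5,(0,255,255),2)
cv2.imwrite("pics/w4.png",f)
E
```

```text
(no output)
```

View pics/w4.png

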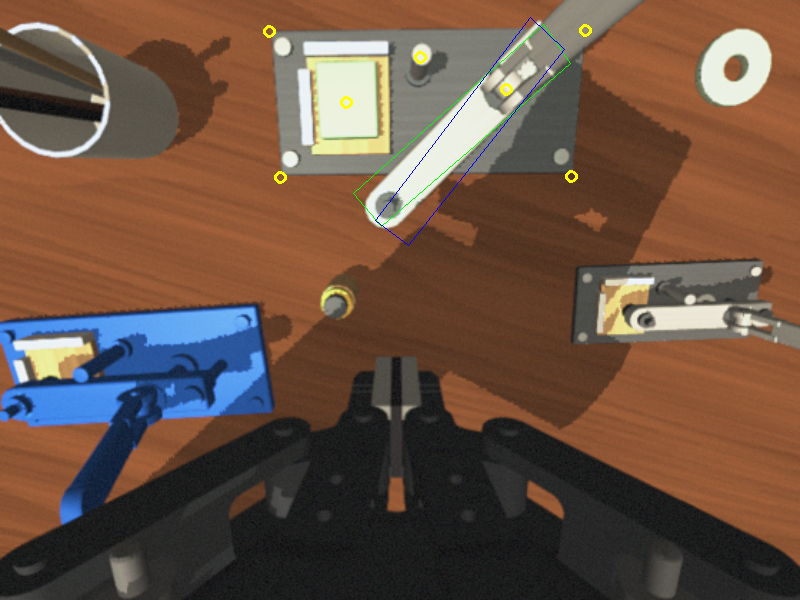

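The strap now stands at about 0.75 rad, nose at (387,205), with the blank undisturbed. I approach again from the trailing side, in smaller steps, watching the force.

arm_command:
  motion: "1.2 2.1 0 0 0;1.3 2.2 2 0 0;0 0 5 0 0;0 0 5 0 0;0 0 3.3 0 0;0 0 0 0 0"

```text
clock: 6.95
tcp_pos: [479.9, -19.7, 40.4]
eef_rot: [[0.958, 0.286, -0.005], [0.286, -0.958, 0.001], [-0.004, -0.003, -1.0]]
ft_force: [-0.6, -0.4, 0.4]
finger_gap: 0.1
gripper_force: 0.0
```

arm_command:
  motion: "0.7 -0.7 0 0 0;0.5 -0.5 0 0 0;0.3 -0.3 0 0 0"

```text
clock: 7.32
tcp_pos: [492.2, -0.9, 44.1]
eef_rot: [[0.958, 0.287, 0.003], [0.287, -0.958, -0.001], [0.003, 0.002, -1.0]]
ft_force: [-0.9, -0.3, 0.4]
finger_gap: -0.1
gripper_force: 0.0
```

arm_command:
  motion: "0.4 -0.4 0 0 0;0.4 -0.4 0 0 0"

```text
clock: 7.58
tcp_pos: [496.6, 8.9, 43.2]
eef_rot: [[0.958, 0.286, 0.001], [0.286, -0.958, -0.0], [0.001, 0.0, -1.0]]
ft_force: [-0.1, 0.4, 1.3]
finger_gap: 0.0
gripper_force: 0.0
```

```bash
python3 - <<'E'
from h import *
s=state(); w=vision.camera("wrist"); M=np.eye(4);M[:3,:3]=s["eef_rot"];M[:3,3]=s["tcp_pos"]
w["camera_from_world"]=np.linalg.inv(M@np.array(w["T_tool_cam"]))
p=np.load("p.npy"); f=cv2.resize(w["frame"],(800,600)); k=800/560
for a,col in((0.5,(0,255,0)),(0.75,(255,0,0))):
    h=p[2]+a; R=np.array([[np.cos(h),-np.sin(h)],[np.sin(h),np.cos(h)]])
    q=[np.r_[p[:2]+R@np.array(v,float),68] for v in((-14,-42),(14,-42),(14,110),(-14,110))]
    cv2.polylines(f,[(proj(w,q)*k).astype(int)],True,col,1)
cv2.imwrite("pics/w5.png",f[100:500,100:700])
E
```

```text
(no output)
```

View pics/w5.png

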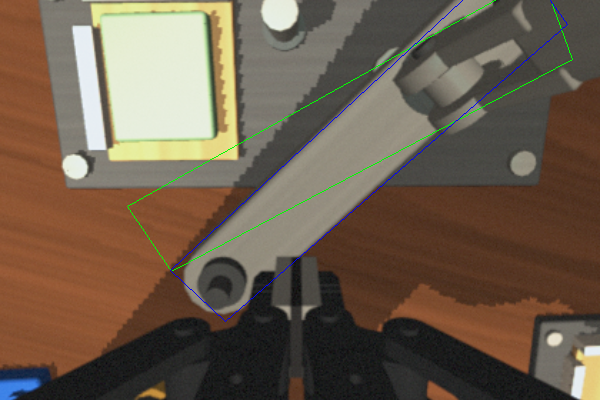

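arm_command:
  motion: "0.3 -0.3 0 0 0;0.3 -0.3 0 0 0"

```text
clock: 7.88
tcp_pos: [500.3, 16.2, 42.8]
eef_rot: [[0.958, 0.286, -0.0], [0.286, -0.958, 0.0], [-0.0, -0.0, -1.0]]
ft_force: [-0.4, -0.9, 0.0]
finger_gap: -0.1
gripper_force: 0.0
```

arm_command:
  motion: "0.3 -0.3 0 0 0;0.3 -0.3 0 0 0"

```text
clock: 8.12
tcp_pos: [504.4, 23.7, 42.8]
eef_rot: [[0.958, 0.286, -0.0], [0.286, -0.958, 0.0], [-0.0, -0.0, -1.0]]
ft_force: [-0.4, 0.1, 0.4]
finger_gap: -0.1
gripper_force: 0.0
```

```bash
cat >> h.py <<'E'
def strap():
    """strap angle from wrist + top + side silhouettes of the strap, by fitting the bar outline"""
    s=state(); w=vision.camera("wrist"); M=np.eye(4);M[:3,:3]=s["eef_rot"];M[:3,3]=s["tcp_pos"]
    w["camera_from_world"]=np.linalg.inv(M@np.array(w["T_tool_cam"]))
    p=np.load("p.npy"); d=vision.silhouettes("nose",w)
    out=[]
    for q in d[:3]:
        m=q["pixels"].astype(np.uint8); best=None
        for a in np.arange(-0.1,1.4,0.02):
            h=p[2]+a; R=np.array([[np.cos(h),-np.sin(h)],[np.sin(h),np.cos(h)]])
            pl=[np.r_[p[:2]+R@np.array(v,float),68] for v in((-14,-42),(14,-42),(14,114),(-14,114))]
            g=np.zeros_like(m); cv2.fillPoly(g,[proj(w,pl).astype(int)],1)
            i=(g&m).sum()/max((g|m).sum(),1)
            if best is None or i>best[0]: best=(round(i,2),round(a,2))
        out.append((round(q["score"],2),int(m.sum()),best))
    R=s["eef_rot"]; c,sn=np.cos(p[2]),np.sin(p[2]); dd=np.array(s["tcp_pos"])[:2]-p[:2]
    return out,(dd@[c,sn]).round(1),(dd@[-sn,c]).round(1),np.round(s["tcp_pos"],1),np.round(s["ft_force"],1),round(s["clock"],2)
E
python3 -c "
from h import *
print(strap())"
```

```text
([(0.91, 1058, (np.float64(0.0), np.float64(-0.1))), (0.68, 12502, (np.float64(0.51), np.float64(0.72)))], np.float64(-54.0), np.float64(55.8), array([504.4,  23.7,  42.8]), array([-0.4,  0.1,  0.4]), 8.12)
```

```bash
python3 - <<'E'
from h import *
s=state(); c=vision.camera("side"); w=vision.camera("wrist")
t=np.array(s["tcp_pos"]); q=proj(c,[t,t+[0,0,25],t+[0,0,60]]); print(q)
o=q[0]-[35,50]; o=o.astype(int)
f=cv2.resize(c["frame"][o[1]:o[1]+75,o[0]:o[0]+65],(520,600),interpolation=cv2.INTER_CUBIC)
for v in q: cv2.drawMarker(f,tuple(int(i) for i in (v-o)*8),(0,255,255),0,14,1)
g=cv2.resize(w["frame"][200:320,225:281],(280,600),interpolation=cv2.INTER_CUBIC)
f=np.hstack([f,g]); f=cv2.convertScaleAbs(f,alpha=1.8,beta=10)
cv2.imwrite("pics/s3.png",f)
E
```

```text
[[307.70762311 241.7208184 ]
 [308.2288094  235.93103825]
 [308.98669315 227.50709355]]
```

View pics/s3.png

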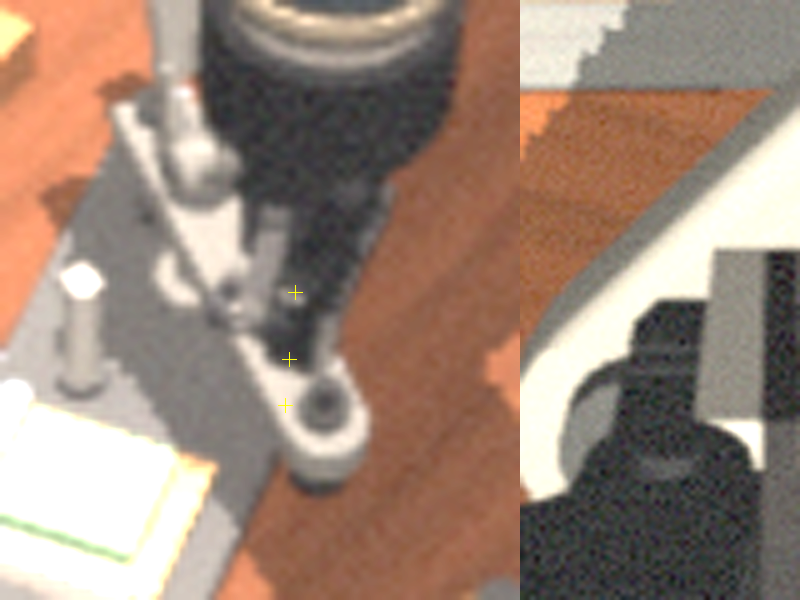

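The side view settles it. The fingertips end about 25 mm above the stated TCP (seen at (290,365), on the marker for +25 mm), so the finger slid over the strap and only nudged the spindle. I go round again with the reported z at about 21.

arm_command:
  motion: "0 0 -3 0 0;0 0 -1 0 0;-2 1.5 0 0 0;-1.7 1.2 0 0 0;0 0 3 0 0;0 0 3.1 0 0;0 0 0 0 0"

```text
clock: 9.2
tcp_pos: [474.7, -12.7, 20.2]
eef_rot: [[0.958, 0.285, -0.005], [0.285, -0.958, 0.001], [-0.004, -0.003, -1.0]]
ft_force: [0.8, -1.0, 0.0]
finger_gap: -0.2
gripper_force: 0.0
```

arm_command:
  motion: "0.7 -0.7 0 0 0;0.7 -0.6 0 0 0;0.3 -0.3 0 0 0;0.3 -0.3 0 0 0"

```text
clock: 9.7
tcp_pos: [490.4, 11.4, 22.4]
eef_rot: [[0.958, 0.287, 0.0], [0.287, -0.958, -0.0], [0.0, 0.0, -1.0]]
ft_force: [-0.5, -0.2, 1.6]
finger_gap: 0.3
gripper_force: 0.9
```

```bash
python3 -c "
from h import *
print(strap())"
```

```text
([(0.85, 807, (np.float64(0.0), np.float64(-0.1))), (0.84, 19731, (np.float64(0.62), np.float64(0.64)))], np.float64(-70.9), np.float64(48.0), array([490.4,  11.4,  22.4]), array([-0.5, -0.2,  1.6]), 9.7)
```

arm_command:
  motion: "0.6 -0.5 0 0 0;0.6 -0.5 0 0 0;0.7 -0.4 0 0 0;0.7 -0.4 0 0 0;0.6 -0.2 0 0 0;0.5 -0.2 0 0 0"

```text
clock: 10.55
tcp_pos: [519.5, 43.1, 21.6]
eef_rot: [[0.958, 0.286, -0.001], [0.286, -0.958, 0.0], [-0.001, -0.0, -1.0]]
ft_force: [-2.3, -0.1, 0.3]
finger_gap: 0.1
gripper_force: 1.2
```

arm_command:
  motion: "0.3 0 0 0 0;0.3 0 0 0 0;0 0 0 0 0"

```text
clock: 10.92
tcp_pos: [525.9, 44.2, 21.8]
eef_rot: [[0.958, 0.286, 0.001], [0.286, -0.958, -0.0], [0.001, 0.0, -1.0]]
ft_force: [-2.3, 1.4, -0.4]
finger_gap: -0.3
gripper_force: 0.7
```

```bash
python3 -c "
from h import *
print(strap())"
```

```text
([(0.69, 19510, (np.float64(0.64), np.float64(0.02)))], np.float64(-27.5), np.float64(69.2), array([525.9,  44.2,  21.8]), array([-2.3,  1.4, -0.4]), 10.93)
```

arm_command:
  motion: "0.15 0 0 0 0;0.1 0 0 0 0;0 0 0 0 0"

```text
clock: 11.4
tcp_pos: [527.5, 45.1, 21.8]
eef_rot: [[0.958, 0.286, -0.0], [0.286, -0.958, 0.0], [-0.0, -0.0, -1.0]]
ft_force: [-2.8, 0.5, -0.4]
finger_gap: 0.1
gripper_force: 1.0
```

arm_command:
  motion: "0.15 0 0 0 0;0 0 0 0 0"

```text
clock: 11.65
tcp_pos: [529.1, 45.6, 21.8]
eef_rot: [[0.958, 0.286, 0.0], [0.286, -0.958, 0.0], [0.0, -0.0, -1.0]]
ft_force: [-2.9, 1.2, 1.2]
finger_gap: -0.1
gripper_force: 1.0
```

arm_command:
  motion: "0.15 0 0 0 0;0 0 0 0 0"

```text
clock: 11.9
tcp_pos: [530.6, 46.0, 21.8]
eef_rot: [[0.958, 0.286, 0.0], [0.286, -0.958, 0.0], [0.0, -0.0, -1.0]]
ft_force: [-2.5, 0.9, 0.5]
finger_gap: -0.3
gripper_force: 1.0
```

arm_command:
  motion: "0.15 0 0 0 0;0 0 0 0 0"

```text
clock: 12.15
tcp_pos: [530.7, 46.2, 21.7]
eef_rot: [[0.958, 0.286, -0.003], [0.286, -0.958, -0.0], [-0.003, -0.0, -1.0]]
ft_force: [-5.0, -1.3, 1.9]
finger_gap: 0.3
gripper_force: 2.5
```

arm_command:
  motion: "0.15 0 0 0 0;0 0 0 0 0"

```text
clock: 12.4
tcp_pos: [530.8, 46.3, 21.6]
eef_rot: [[0.958, 0.286, -0.005], [0.286, -0.958, -0.001], [-0.005, -0.001, -1.0]]
ft_force: [-7.4, -2.4, 3.3]
finger_gap: 0.1
gripper_force: 3.8
```

The strap is against its stop pin: position held while the force rose to 8 N. I back off, rise, and go to the nose side of the lever.

arm_command:
  motion: "-1 0 0 0 0;-1.2 0 0 0 0;0 0 -3 0 0;0 0 -5 0 0;0 0 -5 0 0;2 2.4 -0.3 0 0;2.5 3 0 0 0;0 0 0 0 0"

```text
clock: 13.4
tcp_pos: [574.2, -0.5, 155.5]
eef_rot: [[0.959, 0.284, 0.006], [0.284, -0.959, -0.001], [0.005, 0.003, -1.0]]
ft_force: [-0.2, -0.1, -0.0]
finger_gap: -0.0
gripper_force: 0.0
```

```bash
python3 - <<'E'
from h import *
print(strap())
s=state(); w=vision.camera("wrist"); M=np.eye(4);M[:3,:3]=s["eef_rot"];M[:3,3]=s["tcp_pos"]
w["camera_from_world"]=np.linalg.inv(M@np.array(w["T_tool_cam"]))
c=vision.camera("side"); p=np.load("p.npy"); p[3]=0
for n,cam in(("w",w),("s",c)):
    for d in vision.silhouettes("lever_tip",cam)[:2]:
        y,x=np.nonzero(d["pixels"]); print(n,d["score"],d["pixel"],d["pixels"].sum(),x.min(),x.max(),y.min(),y.max())
    for l in(0,.1,.25): p[4]=l; print(l,proj(cam,[pts(p)["tip"],pts(p)["stud"],pts(p)["nose"]]).round().tolist())
a=cv2.resize(w["frame"],(440,330)); b=cv2.resize(c["frame"][150:270,240:370],(357,330))
cv2.imwrite("pics/c6.png",cv2.convertScaleAbs(np.hstack([a,b]),alpha=1.4))
E
```

```text
([(0.65, 457, (np.float64(0.0), np.float64(-0.1))), (0.63, 4860, (np.float64(0.68), np.float64(-0.04))), (0.63, 694, (np.float64(0.0), np.float64(-0.1)))], np.float64(5.9), np.float64(12.4), array([ 5.742e+02, -5.000e-01,  1.555e+02]), array([-0.2, -0.1, -0. ]), 13.4)
w 0.95 [485.6, 345.8] 410 468 517 336 370
w 0.59 [342.7, 239.8] 4613 281 399 194 286
0 [[376.0, 280.0], [297.0, 214.0], [174.0, 215.0]]
0.1 [[397.0, 277.0], [297.0, 214.0], [174.0, 215.0]]
0.25 [[423.0, 270.0], [297.0, 214.0], [174.0, 215.0]]
s 0.66 [302.6, 196.0] 220 293 306 174 214
s 0.58 [279.5, 126.4] 59 276 281 117 134
0 [[302.0, 172.0], [296.0, 210.0], [282.0, 239.0]]
0.1 [[304.0, 170.0], [296.0, 210.0], [282.0, 239.0]]
0.25 [[306.0, 168.0], [296.0, 210.0], [282.0, 239.0]]
```

View pics/c6.png

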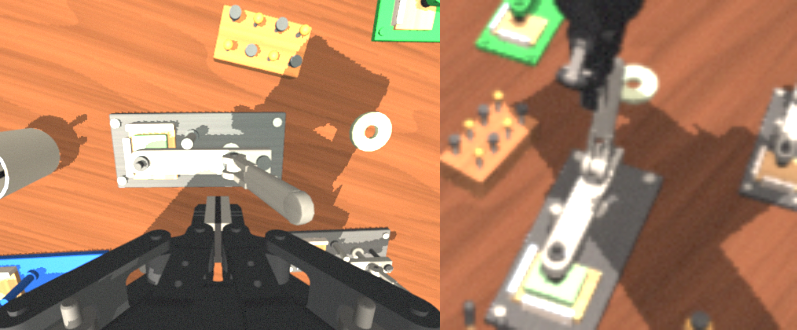

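The strap lies over the blank (wrist picture), with the lever up at about 0.07 rad and its tip near (300,205) in the crop. I push the lever over.

arm_command:
  motion: "-0.3 1.5 0.2 0 0;0 1.5 0 0 0;0 0.7 0.2 0 0;0 0.7 0.25 0 0;0 0.7 0.25 0 0"

```text
clock: 14.32
tcp_pos: [582.7, -48.1, 145.9]
eef_rot: [[0.958, 0.286, 0.0], [0.286, -0.958, 0.001], [0.001, -0.001, -1.0]]
ft_force: [1.1, 3.5, 1.8]
finger_gap: 0.0
gripper_force: 1.7
```

arm_command:
  motion: "0 0.75 0.45 0 0;0 0.75 0.45 0 0;0 0.65 0.6 0 0;0 0.65 0.6 0 0"

```text
clock: 14.82
tcp_pos: [591.1, -75.7, 124.6]
eef_rot: [[0.958, 0.286, 0.001], [0.286, -0.958, -0.001], [0.001, 0.001, -1.0]]
ft_force: [0.0, 0.8, 4.9]
finger_gap: 0.1
gripper_force: 1.9
```

arm_command:
  motion: "0 0.6 0.7 0 0;0 0.55 0.7 0 0;0 0.4 0.75 0 0;0 0.4 0.75 0 0;0 0.3 0.8 0 0;0 0.2 0.8 0 0"

```text
clock: 15.58
tcp_pos: [597.8, -99.0, 79.3]
eef_rot: [[0.958, 0.286, 0.0], [0.286, -0.958, -0.001], [0.0, 0.001, -1.0]]
ft_force: [1.3, -1.7, 4.7]
finger_gap: 0.1
gripper_force: 2.0
```

arm_command:
  motion: "0 0.1 0.5 0 0;0 0.1 0.4 0 0;0 0 0.2 0 0"

```text
clock: 15.95
tcp_pos: [598.1, -100.5, 68.6]
eef_rot: [[0.958, 0.286, 0.0], [0.286, -0.958, -0.0], [-0.0, 0.0, -1.0]]
ft_force: [0.7, -2.2, 4.1]
finger_gap: 0.2
gripper_force: 2.0
```

Now on until it meets the end stop.

arm_command:
  motion: "0 0 0.2 0 0;0 0 0.1 0 0;0 0 0 0 0"

```text
clock: 16.32
tcp_pos: [598.0, -100.2, 65.8]
eef_rot: [[0.958, 0.286, -0.0], [0.286, -0.958, 0.0], [-0.0, -0.0, -1.0]]
ft_force: [1.2, -1.9, 4.0]
finger_gap: -0.0
gripper_force: 1.6
```

arm_command:
  motion: "0 0 0.2 0 0;0 0 0 0 0"

```text
clock: 16.58
tcp_pos: [598.0, -100.3, 63.6]
eef_rot: [[0.958, 0.286, -0.0], [0.286, -0.958, 0.0], [-0.0, -0.0, -1.0]]
ft_force: [-0.2, -1.6, 3.7]
finger_gap: 0.0
gripper_force: 1.5
```

arm_command:
  motion: "0 0 0.15 0 0;0 0 0 0 0"

```text
clock: 16.82
tcp_pos: [598.0, -100.3, 62.1]
eef_rot: [[0.958, 0.286, -0.0], [0.286, -0.958, 0.0], [-0.0, -0.0, -1.0]]
ft_force: [0.8, -1.4, 3.1]
finger_gap: 0.3
gripper_force: 1.6
```

arm_command:
  motion: "0 0 0.2 0 0;0 0 0 0 0"

```text
clock: 17.08
tcp_pos: [598.2, -100.4, 61.1]
eef_rot: [[0.958, 0.286, 0.0], [0.286, -0.958, -0.0], [0.0, 0.0, -1.0]]
ft_force: [-0.1, -2.4, 8.0]
finger_gap: 0.2
gripper_force: 4.1
```

arm_command:
  motion: "0 0 0.2 0 0;0 0 0 0 0"

```text
clock: 17.32
tcp_pos: [598.6, -100.6, 60.4]
eef_rot: [[0.958, 0.286, 0.001], [0.286, -0.958, -0.001], [0.001, 0.001, -1.0]]
ft_force: [-2.5, -2.6, 14.5]
finger_gap: 0.0
gripper_force: 7.4
```

arm_command:
  motion: "0 0 0.15 0 0;0 0 0 0 0"

```text
clock: 17.58
tcp_pos: [598.9, -100.7, 59.9]
eef_rot: [[0.958, 0.286, 0.002], [0.286, -0.958, -0.001], [0.002, 0.002, -1.0]]
ft_force: [-4.1, -1.8, 19.7]
finger_gap: 0.1
gripper_force: 10.0
```

The force rises steeply against the end stop, so the lever is fully down. I lift clear and check.

arm_command:
  motion: "0 0 -1 0 0;0 0 -3 0 0;0 0 -5 0 0;-1 -1 -5 0 0;-4 -3 -1 0 0;-4 -3 0 0 0;0 0 0 0 0"

```text
clock: 18.45
tcp_pos: [485.3, -55.5, 205.3]
eef_rot: [[0.958, 0.286, -0.009], [0.287, -0.958, 0.005], [-0.007, -0.007, -1.0]]
ft_force: [0.8, -0.2, -1.0]
finger_gap: -0.1
gripper_force: 0.0
```

```bash
python3 - <<'E'
from h import *
print(strap())
s=state(); w=vision.camera("wrist"); M=np.eye(4);M[:3,:3]=s["eef_rot"];M[:3,3]=s["tcp_pos"]
w["camera_from_world"]=np.linalg.inv(M@np.array(w["T_tool_cam"])); c=vision.camera("side"); p=np.load("p.npy"); p[3]=0
for n,cam in(("w",w),("s",c)):
    for d in vision.silhouettes("lever_tip",cam)[:2]:
        y,x=np.nonzero(d["pixels"]); print(n,d["score"],d["pixel"],d["pixels"].sum(),x.min(),x.max(),y.min(),y.max())
    for l in(1.1,1.25): p[4]=l; print(l,proj(cam,[pts(p)["tip"],pts(p)["stud"],pts(p)["nose"]]).round().tolist())
for t in("jade_ring","polishing_stick","burr_block","brush_pot"):
    d=vision.silhouettes(t,c)
    if d: print(t,d[0]["pixel"])
E
```

```text
([(0.97, 1519, (np.float64(0.0), np.float64(-0.1))), (0.75, 1965, (np.float64(0.0), np.float64(-0.1))), (0.68, 4060, (np.float64(0.7), np.float64(-0.02)))], np.float64(-95.1), np.float64(-14.6), array([485.3, -55.5, 205.3]), array([ 0.8, -0.2, -1. ]), 18.45)
w 0.72 [462.2, 259.3] 1191 424 500 237 281
w 0.6 [17.3, 314.1] 1362 0 47 288 351
1.1 [[394.0, 96.0], [257.0, 98.0], [145.0, 98.0]]
1.25 [[390.0, 97.0], [257.0, 98.0], [145.0, 98.0]]
s 0.8 [349.9, 299.4] 452 340 358 281 324
s 0.71 [304.4, 198.7] 306 291 313 178 215
1.1 [[312.0, 175.0], [296.0, 210.0], [282.0, 239.0]]
1.25 [[312.0, 179.0], [296.0, 210.0], [282.0, 239.0]]
polishing_stick [329.7, 271.8]
burr_block [259.7, 203.4]
brush_pot [252.9, 297.9]
```

```bash
python3 -c "
from h import *
print(r.sign_off())"
```

```text
the job is handed in; nothing more can be done
None
```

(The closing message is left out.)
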